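# Set and lock the stop of a length gauge with a spring clip

### The job

Slide the stop of the leaning length gauge along to the black mark line, then lock it there: squeeze the spring clip off its stand and clip it fully home, square on the gauge's upper edge, close behind the stop on the side away from the end wall (a gap of up to about 10 mm). Do not drop the clip, and leave the tub, the brush and the thermometer where they are.

Things in the scene. Friction and masses are not known exactly. Their poses are not given: they have to be found in the camera images.
- gauge: Fixed steel length gauge: base 250 x 170 x 10 mm, origin at the centre of its underside on the table, x along the gauge towards its end wall, z up. It carries the leaning guide plate
- guide_plate: The gauge's steel plate, 240 mm long (x), 6 mm thick (y from -3 to +3 mm), 155 mm from foot to upper edge (the lip), leaning 35 degrees from vertical. Origin at the middle of the lip, 139 mm above the table; x along the lip to the end wall, z up along the plate (lip z = 0), y out of its underside. The lip is free from x = -120 to +120 mm but for the stop
- mark (a point): Where the 4 mm wide black mark line crosses the lip (30 mm from the plate's middle towards the end wall); axes as the guide plate's. The stop's middle belongs here, within 5 mm
- stop (a joint): Travel of the grey stop along the lip, m: 0 at the end away from the end wall, 0.14 at most, 0.090 with its middle at the mark. It needs about 2 N and stays where it is left
- stop_saddle (a point): Middle of the stop at the height of the lip; axes as the guide plate's. Saddle 40 mm long (x), 22 mm wide, up to z = 12 mm; on it a pinch grip 30 mm long (x), 18 mm thick (y), from z = 12 to 45 mm; an arm 26 mm deep hangs down the upper face of the plate
- clip_stand: Fixed stand of the clip: foot 110 x 90 x 12 mm, an upright strip 90 mm long (x) and 6 mm thick (y), top edge 110 mm above the table; origin at the centre of the underside, z up
- clip: Sprung clip of two steel levers, 117 mm long, 32 mm wide (x), 0.09 to 0.14 kg, at the start shut on the strip of its stand, jaws down, the strip's top edge 15 mm below its pivot. Origin on its pivot, x along the pivot axis and the gripped edge, z from jaws to handles, y across the jaws. This body is the lever on the +y side
- clip_lever (a joint): Opening of the clip's other lever, rad: -0.07 shut on nothing, 0 shut on a 6 mm edge (jaw faces parallel), 0.36 squeezed fully open
- clip_tips (a point): Between the jaw tips, 47 mm below the pivot; axes as the clip's. The rubber jaws reach from 17 to 47 mm below the pivot; squeezed open they are 11 mm apart at their upper and 22 mm at their lower ends. Fully home, the edge lies 6 to 20 mm below the pivot, so the jaws reach 27 to 41 mm down the plate (the pivot barrel, 6 mm in radius, stops the edge)
- tub: White round tub for trimmings, 115 mm wide, 70 mm tall, loose; origin at the centre of its underside. Leave it alone
- scrub_brush: Blue brush, 150 x 43 x 40 mm, loose; origin at the centre of its underside. Leave it alone
- thermometer: Probe thermometer, 161 mm long, lying, loose; origin at the centre of its underside. Leave it alone
- clip_handles (a point): Midway between the handles, 48 mm above the pivot: where to squeeze, along y. The handles reach from 20 to 70 mm above the pivot. Shut on a 6 mm edge their outer faces splay by 0.18 rad each, 38 mm apart at the bottom and 56 mm at the top; squeezed to the stop they are parallel and 32 mm apart. It takes 9 to 13 N here; 25 N holds it firmly open
- end_wall (a point): Middle of the end wall, a small plate 45 x 105 mm square across the upper face (-y) of the guide plate at x = +117 mm; its top lies 44 mm below the lip, so it is clear of work at the lip

How it is judged:
On the way, in this order (a step that is already met when the one before it is completed fails the run):
1. the stop is at the mark (value of joint stop between 0.085 and 0.095 m), for 0.2 s.
2. the clip, squeezed open, is off its stand (value of joint clip_lever above 0.15 rad and distance between clip and clip_stand above 0.16 m), for 0.1 s.
3. the clip bites the gauge's upper edge behind the stop (value of joint clip_lever between -0.04 and 0.04 rad and z of clip_tips in the frame of guide_plate between -0.046 and -0.022 m and y of clip_tips in the frame of guide_plate between -0.008 and 0.008 m and x of clip_tips in the frame of stop_saddle between -0.054 and -0.033 m and angle between the x axis of clip and the x axis of guide_plate, either way round below 0.15 rad and angle between the z axis of clip and the z axis of guide_plate, either way round below 0.15 rad and contact force between clip and guide_plate above 3 N), for 0.2 s.
At the end, for the whole second after the job is handed in: the stop's middle is within 5 mm of the mark line, and the shut clip sits on the gauge's upper edge, its jaws square to the plate (within 0.15 rad each way) and reaching at least 22 mm down it, its side at most 18 mm from the stop on the side away from the end wall; all is at rest and released (all of step 1 and all of step 3 and linear speed of clip below 0.02 m/s); the robot touches nothing.
It fails at once if the clip is dropped (height (world z) of clip below 0.075 m).
It fails at once if the tub, brush or thermometer is moved by more than 30 mm (distance of any of tub, scrub_brush, thermometer from where it was at the start of the episode above 0.03 m).
It also fails if it takes over 58 s, if anything falls off the work surface, if the arm or the gripper's body presses on something with over 40 N, if the wrist force passes 120 N, or if a joint passes its speed limit or range.

### The arm

A 7-joint arm with a two-finger parallel gripper is mounted at the origin on the work surface; the furniture and walls round the work are solid. World frame = base frame: x ahead of the robot, y to its left, z up, the work surface at z = 0. Lengths are in m, angles in rad, forces in N, time in s.
With the tool pointing down it reaches from about 0.425 to 0.925 m from the base axis. Payload 6.8 kg.
Tool frame: the origin (TCP) lies at the very end of the fingers, on their centre line; the grasp point (between the pads) lies 19 mm behind it; z points along the fingers, y is the line along which they close (so a half turn about z gives the same grasp; the last joint's range is limited). The gripper opens to 85 mm and grips with 20 to 120 N. Pads are 22 mm wide; open, the fingers measure 114 mm over their backs; the gripper's body (76 mm by 85 mm) begins 54 mm behind the grasp point. The pads swing forward as they close: fully open they stand 13 mm farther back than shut.
Start: joints at [1.133, 0.477, 0.022, 1.555, -0.011, 1.109, -0.083], TCP at [0.219, -0.639, 0.231] pointing down, gripper open.
Joint ranges: [-2.96, 2.96], [-0.34, 2.1], [-1.41, 1.46], [0.24, 2.44], [-1.37, 4.51], [0.17, 1.92], [-2.96, 2.96]. Speed limits (rad/s): [2.39, 2.39, 3.14, 3.14, 3.14, 3.14, 3.14].

### API

Orientations are given as a unit quaternion [w, x, y, z].
In Python, from station import bot gives the robot as it stands.
- The arm moves only by the tool drive_effector, called as a command line: name --argument value ..., lists and objects as JSON in quotes. Schema: {"type":"object","properties":{"offsets":{"type":"array","items":{"type":"object","properties":{"pos":{"type":"array","items":{"type":"number"},"minItems":3,"maxItems":3},"rz":{"type":"number"},"finger_gap":{"type":"number"}},"additionalProperties":false,"required":["finger_gap"]},"minItems":1,"maxItems":20},"clamp_n":{"type":"number"},"only":{"type":"string"},"quiet":{"type":"boolean"},"lines":{"type":"string"}},"required":["offsets"],"additionalProperties":false}. offsets is a list of rows, 1 to 20 of them, each an object with the fields pos (a list: dx, dy, dz in shares of the most that a row can go, 1 being 50 mm), rz (a turn about the tool's z in units of 0.25 rad), finger_gap (the opening from 0.0 (shut) to 1.0 (fully open)); a field left out counts as zero (the opening has to be given); each row shifts and turns the commanded pose from where the row before left it, along the tool's axes as they then stand; what a row does not reach is not made up. A row lasts 1/10 s, in which the tool goes at most 0.05 m and 0.15 rad, less where a joint would pass 70% of its speed; a pose out of reach is approached as far as the arm can. The fingers move at their own pace and stop on an object; clamp_n is the grip in N (left out, the last holds). Time passes only in rows, so rows that do not move let the fingers close. The tool returns the time, the measured TCP pose, the force, the opening and the grip force at its end. only (a regular expression) keeps the lines of the reply that match it, lines (a string "A,B") keeps lines A to B, and quiet returns only ok. Input that does not fit is refused with a message, and nothing moves.
- bot.get_obs(): the state, without advancing time (a new reading comes with each control period).
- bot.read_camera(name): name is "scene" or "top" or "wrist"; returns the picture (384x512x3 uint8, blue, green, red); there is no depth.
- bot.camera_info(name): a dict with "vertical_fov" (degrees; the focal length in pixels is half the picture's height over the tangent of half this angle, whatever the lens; pixels are square), "cx", "cy" (the principal point, pixels), "view" (4x4, takes a point from world to camera coordinates); the wrist camera has in their place "hand_eye" (4x4, takes a point from camera to tool coordinates, whose origin is the TCP and whose axes are the flange's). Camera axes: x right, y up, looking along -z (the intrinsics and any distortion apply to the point x, -y, -z); pixel columns grow to the right and rows downward; lengths in m; the calibration is good to about 2 mm. The wrist camera is an equidistant fisheye: a pixel r from the principal point sees the ray r / f radians off the axis. A picture is of the moment at which its call begins: read the wrist's pose just before it. camera_info takes no time and is no camera call.
- bot.hand_in(): hands the job in; it is judged then, once.
The state is a dict: "t": time; "q": joint angles; "joint_vel": joint speeds; "joint_torque": joint torques, N m; "eef_pos": TCP position; "tool_rot": TCP orientation; "contact_force": force on the tool from outside, world axes, zero at the start; "torque": the same for the moment, N m; "gripper_width": opening from 0.0 (shut) to 1.0 (fully open); "grasp_force": force on a finger pad.
Only numpy, scipy, OpenCV 4.12 (cv2) and the standard library are available. Lean on these libraries where they do the work, as an engineer would, in place of code of your own. Each camera call takes 0.05 s, during which the arm holds its last target. There are 200 camera calls.

## Working session

There is one attempt and no reset: what is moved stays moved. The work goes in short steps, Python scripts to look and compute and a tool call to move; the robot and the scene stay as the last step left them, time stands still between calls to the robot, and variables do not carry over. Pictures are saved under pics/ and viewed, at most 10 in all, crops included, and the job is handed in when it is done.

```bash
ls; mkdir -p pics; python3 - <<'E'
from station import bot
import cv2,json
o=bot.get_obs(); print(o)
for n in("scene","top","wrist"):
    print(n,bot.camera_info(n)); 
a=bot.read_camera("scene");b=bot.read_camera("top")
cv2.imwrite("pics/scene0.png",a);cv2.imwrite("pics/top0.png",b)
cv2.imwrite("pics/w0.png",bot.read_camera("wrist"))
E
```

```text
pics
station.py
{'t': 0.0, 'q': array([ 1.13290088,  0.47780332,  0.02231973,  1.55643838, -0.01152873,
        1.10928107, -0.08311225]), 'joint_vel': array([ 1.50785570e-04, -5.60616745e-05, -8.78895609e-04, -1.85273493e-03,
       -1.42771693e-03,  7.16307013e-04,  9.03955686e-04]), 'joint_torque': array([-9.42282968e-04, -5.96451795e+01,  1.60725430e+00, -2.81193370e+01,
        1.22981763e-02,  9.34686977e-03,  2.76039458e-05]), 'eef_pos': array([ 0.21841678, -0.63807112,  0.23032867]), 'tool_rot': array([-8.79690975e-04,  9.86433563e-01,  1.64158500e-01, -1.96632422e-04]), 'contact_force': array([ 0.62765282, -0.04760339, -0.60949791]), 'torque': array([ 0.00194343, -0.01594336, -0.00323507]), 'grasp_force': 0.0, 'gripper_width': 0.9981556806993598}
scene {'vertical_fov': 57.373740501922825, 'cx': 254.03605080754602, 'cy': 192.3454761077838, 'view': array([[-0.76382887, -0.64519297, -0.01707327,  0.38109254],
       [ 0.34479441, -0.43027037,  0.83425669, -0.29538784],
       [-0.54560267,  0.63134258,  0.551
[... 176 characters left out ...]
'view': array([[ 0.02510585, -0.99962652,  0.01079468, -0.05109117],
       [ 0.99292891,  0.02618798,  0.1157859 , -0.51522561],
       [-0.11602535,  0.00781144,  0.99321554, -1.389556  ],
       [ 0.        ,  0.        ,  0.        ,  1.        ]])}
wrist {'vertical_fov': 65.70646984690485, 'cx': 253.8719126934615, 'cy': 192.15886245992627, 'hand_eye': array([[-5.91506977e-05,  9.53009198e-01,  3.02941357e-01,
         7.62252147e-02],
       [ 9.99999668e-01,  3.02389293e-04, -7.56017935e-04,
        -3.89745148e-04],
       [-8.12098268e-04,  3.02941212e-01, -9.53008900e-01,
        -1.42101258e-01],
       [ 0.00000000e+00,  0.00000000e+00,  0.00000000e+00,
         1.00000000e+00]])}
```
View pics/scene0.png

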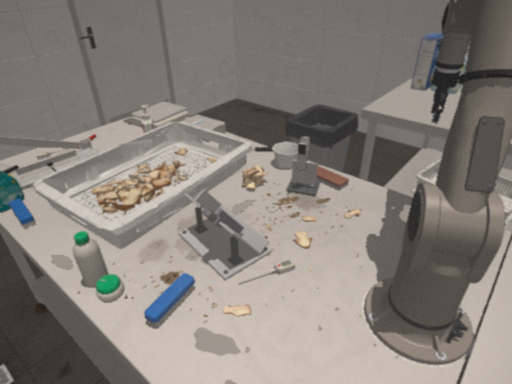

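View pics/top0.png

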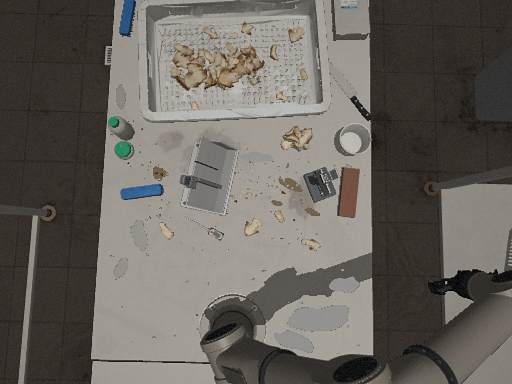

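The gauge is near top pixel (208,178), with the stop around (187,181). The clip stand is near (320,183), and the tub at (352,140) is close to the stand. I'll enlarge these areas.

```bash
python3 - <<'E'
import cv2,numpy as np
b=cv2.imread("pics/top0.png");a=cv2.imread("pics/scene0.png")
def crop(i,x,y,w,h,W,H):
    c=cv2.resize(i[y:y+h,x:x+w],(W,H),interpolation=cv2.INTER_CUBIC)
    for k in range(0,w,10):
        cv2.putText(c,str(x+k),(k*W//w,8),0,.3,(0,0,255),1); cv2.line(c,(k*W//w,10),(k*W//w,14),(0,0,255),1)
    for k in range(0,h,10):
        cv2.putText(c,str(y+k),(0,k*H//h+3),0,.3,(0,255,255),1)
    return c
p=np.hstack([crop(b,170,130,80,90,400,450)[:, :],crop(b,295,150,80,90,400,450)])
cv2.imwrite("pics/c1.png",p)
p=np.hstack([crop(a,170,180,110,100,440,400),crop(a,275,130,90,100,360,400)])
cv2.imwrite("pics/c2.png",p)
E
```

View pics/c1.png

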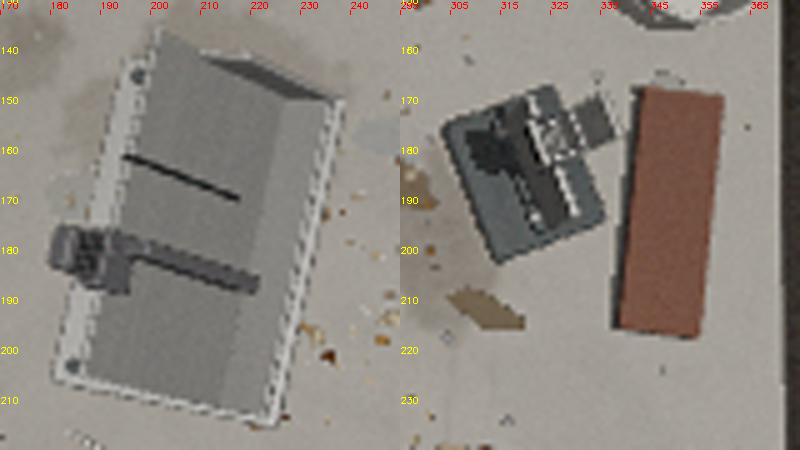

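View pics/c2.png

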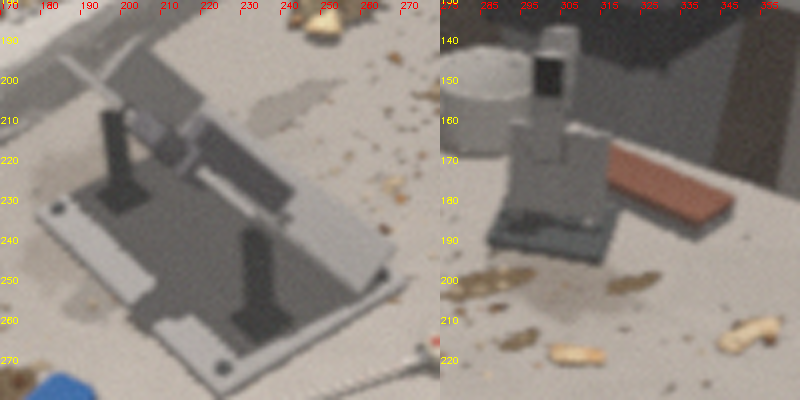

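```bash
cat > h.py <<'E'
import numpy as np, cv2
from station import bot
from scipy.spatial.transform import Rotation as R
def tool(o):
    T=np.eye(4); T[:3,:3]=R.from_quat(np.roll(o["tool_rot"],-1)).as_matrix(); T[:3,3]=o["eef_pos"]; return T
def cam(n,o=None):   # camera->world, f, cx, cy
    c=bot.camera_info(n); f=192/np.tan(np.radians(c["vertical_fov"]/2))
    W=np.linalg.inv(c["view"]) if n!="wrist" else tool(o)@c["hand_eye"]
    return W,f,c["cx"],c["cy"],n=="wrist"
def ray(C,p):
    W,f,cx,cy,fe=C; d=np.array([(p[0]-cx)/f,-(p[1]-cy)/f,-1.])
    if fe:
        r=np.hypot(d[0],d[1]); d=np.array([d[0]/r*np.sin(r),d[1]/r*np.sin(r),-np.cos(r)]) if r>1e-9 else d
    return W[:3,3],W[:3,:3]@d
def at(C,p,z):
    o,d=ray(C,p); return o+d*(z-o[2])/d[2]
def proj(C,X):
    W,f,cx,cy,fe=C; X=np.atleast_2d(X); v=(X-W[:3,3])@W[:3,:3]; x,y,z=v[:,0],-v[:,1],-v[:,2]; r=np.hypot(x,y)
    s=np.arctan2(r,z)/r if fe else 1/z
    return np.c_[cx+f*x*s,cy+f*y*s]
E
python3 - <<'E'
from h import *
np.set_printoptions(precision=3,suppress=True)
C=cam("top")
print("cam",C[0][:3,3])
for n,p,z in[("lip far",(200,136),.139),("lip near",(186,207),.139),("mark",(193,161),.139),("stop",(188,181),.15),
 ("foot1",(304,174),.012),("f2",(324.6,167.6),.012),("f3",(336,193),.012),("f4",(315,202.4),.012),("clip handle",(334,174),.18),
 ("tub",(352,138),.07)]: print(n,at(C,p,z))
T=tool(bot.get_obs()); print(T)
E
```

```text
cam [ 0.352 -0.027  1.44 ]
lip far [0.662 0.125 0.139]
lip near [0.42  0.162 0.139]
mark [0.576 0.146 0.139]
stop [0.506 0.158 0.15 ]
foot1 [ 0.56  -0.249  0.012]
f2 [ 0.586 -0.325  0.012]
f3 [ 0.492 -0.368  0.012]
f4 [ 0.456 -0.29   0.012]
clip handle [ 0.538 -0.321  0.18 ]
tub [ 0.686 -0.412  0.07 ]
[[ 0.946  0.324 -0.001  0.218]
 [ 0.324 -0.946  0.001 -0.638]
 [-0.    -0.001 -1.     0.231]
 [ 0.     0.     0.     1.   ]]
```

Careful with the scale: shifts go in shares of 50 mm and turns go in units of 0.25 rad. That gives: -0.021 m is -0.42, -0.009 m is -0.18.

drive_effector --offsets '[{"pos": [0.78,-0.42,-0.18],"finger_gap": 1},{"pos": [0.78,-0.42,-0.18],"finger_gap": 1},{"pos": [0.78,-0.42,-0.18],"finger_gap": 1},{"pos": [0.78,-0.42,-0.18],"finger_gap": 1},{"pos": [0.78,-0.42,-0.18],"finger_gap": 1},{"pos": [0.78,-0.42,-0.18],"finger_gap": 1},{"pos": [0.78,-0.42,-0.18],"finger_gap": 1},{"pos": [0.78,-0.42,-0.18],"finger_gap": 1},{"pos": [0.78,-0.42,-0.18],"finger_gap": 1},{"pos": [0.78,-0.42,-0.18],"finger_gap": 1},{"finger_gap": 1},{"finger_gap": 1}]'

```text
t: 1.35
eef_pos: [0.5202, -0.3126, 0.3211]
tool_rot: [-0.0, 0.986, 0.166, -0.0]
contact_force: [-0.6, -0.6, 0.2]
gripper_width: 1.001
grasp_force: 0.0
```

```bash
python3 - <<'E'
from h import *
o=bot.get_obs(); im=bot.read_camera("wrist"); cv2.imwrite("pics/w1.png",im); np.save("o1.npy",tool(o)); print(tool(o))
E
```

```text
[[ 9.45195343e-01  3.26505266e-01 -2.72327458e-04  5.20206751e-01]
 [ 3.26505297e-01 -9.45195369e-01  7.71278150e-05 -3.12550399e-01]
 [-2.32220014e-04 -1.61817209e-04 -9.99999960e-01  3.21103751e-01]
 [ 0.00000000e+00  0.00000000e+00  0.00000000e+00  1.00000000e+00]]
```

Scaled: -0.043 m is -0.86, 0.016 m is 0.32, -0.137 rad is -0.548.

drive_effector --offsets '[{"pos": [0.32,-0.86,0],"finger_gap": 1},{"pos": [0.32,-0.86,0],"finger_gap": 1},{"pos": [0.32,-0.86,0],"finger_gap": 1},{"pos": [0.32,-0.86,0],"finger_gap": 1},{"pos": [0.32,-0.86,0],"finger_gap": 1},{"pos": [0.32,-0.86,0],"finger_gap": 1},{"pos": [0.32,-0.86,0],"finger_gap": 1},{"pos": [0.32,-0.86,0],"finger_gap": 1},{"pos": [0.32,-0.86,0],"finger_gap": 1},{"pos": [0.32,-0.86,0],"finger_gap": 1},{"rz": -0.548,"finger_gap": 1},{"rz": -0.548,"finger_gap": 1},{"rz": -0.548,"finger_gap": 1},{"rz": -0.548,"finger_gap": 1},{"rz": -0.548,"finger_gap": 1},{"rz": -0.548,"finger_gap": 1},{"rz": -0.548,"finger_gap": 1},{"rz": -0.548,"finger_gap": 1},{"finger_gap": 1},{"finger_gap": 1}]'

```text
t: 3.4
eef_pos: [0.5319, 0.1433, 0.3209]
tool_rot: [0.0, 0.758, 0.652, -0.0]
contact_force: [0.5, 0.1, 0.1]
gripper_width: 1.002
grasp_force: 0.0
```

```bash
python3 - <<'E'
from h import *
o=bot.get_obs(); im=bot.read_camera("wrist"); cv2.imwrite("pics/w2.png",im); np.save("o2.npy",tool(o)); print(tool(o))
a=cv2.imread("pics/w1.png")
for i in(a,im):
    for k in range(50,512,50): cv2.putText(i,str(k),(k,8),0,.3,(0,0,255),1)
    for k in range(50,384,50): cv2.putText(i,str(k),(0,k),0,.3,(0,0,255),1)
cv2.imwrite("pics/w1g.png",a[:,100:412][:,:,:].repeat(1,0)); 
cv2.imwrite("pics/w12.png",np.hstack([cv2.resize(a[20:360,56:456],(400,340)),cv2.resize(im[20:360,56:456],(400,340))]))
E
```

```text
[[ 1.50632450e-01  9.88589698e-01 -5.22713611e-04  5.31903497e-01]
 [ 9.88589555e-01 -1.50632785e-01 -6.75150381e-04  1.43305632e-01]
 [-7.46184518e-04 -4.15049661e-04 -9.99999635e-01  3.20933282e-01]
 [ 0.00000000e+00  0.00000000e+00  0.00000000e+00  1.00000000e+00]]
```

View pics/w12.png

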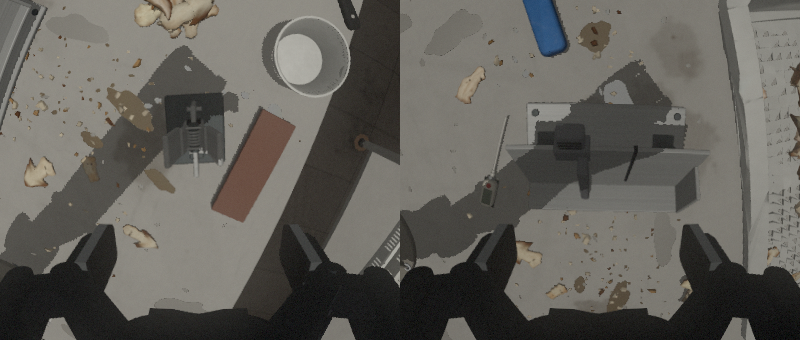

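Left half (clip view): the clip is on its stand at about full-image (248,155), with the tub at (367,75). Right half (gauge view): the lip line is at about row 168, with the stop at about (227,162) and the mark starting at about (291,167). I'll zoom in for exact pixels.

```bash
python3 - <<'E'
import cv2,numpy as np
def crop(i,x,y,w,h,s):
    c=cv2.resize(i[y:y+h,x:x+w],None,fx=s,fy=s,interpolation=cv2.INTER_CUBIC)
    c=np.clip(c.astype(float)*1.7,0,255).astype(np.uint8)
    for k in range(0,w,10): cv2.putText(c,str(x+k),(int(k*s),8),0,.3,(0,0,255),1); cv2.line(c,(int(k*s),10),(int(k*s),13),(0,0,255),1)
    for k in range(0,h,10): cv2.putText(c,str(y+k),(0,int(k*s)+3),0,.3,(0,255,255),1)
    return c
g=crop(cv2.imread("pics/w2.png"),155,85,215,145,3.7)[:, :795]
c=crop(cv2.imread("pics/w1.png"),210,105,85,95,4)
cv2.imwrite("pics/z1.png",g)
cv2.imwrite("pics/z2.png",cv2.resize(c,None,fx=1.5,fy=1.5))
E
```

```text
(no output)
```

View pics/z1.png

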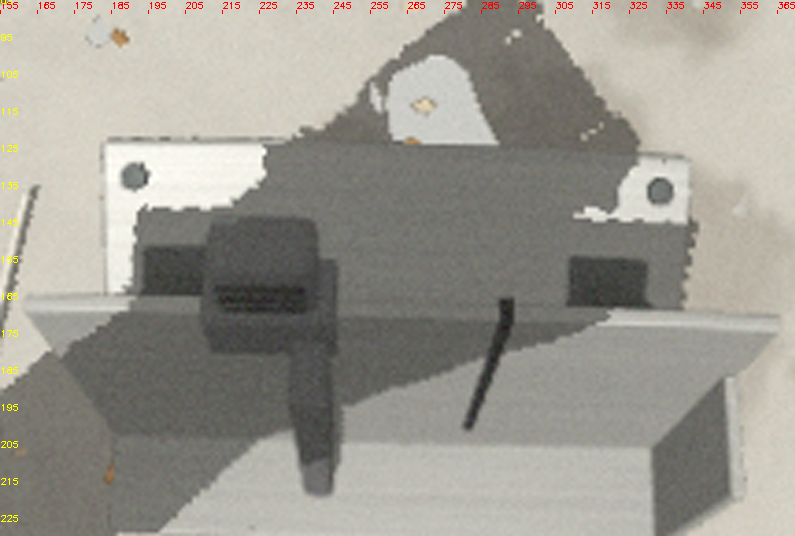

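View pics/z2.png

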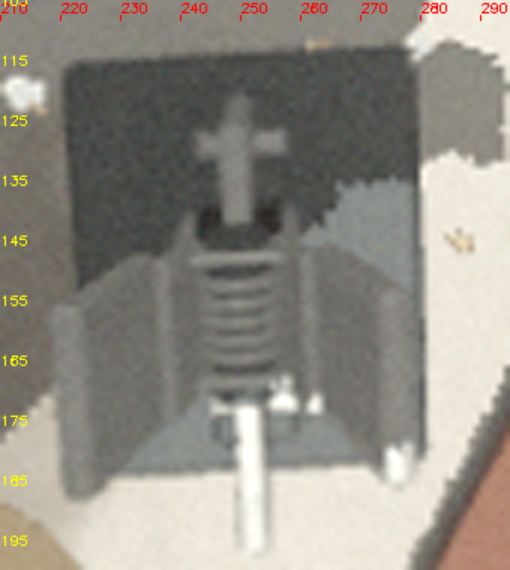

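```bash
python3 - <<'E'
from h import *
np.set_printoptions(precision=4,suppress=True)
T2=np.load("o2.npy");T1=np.load("o1.npy")
def C(T):
    c=bot.camera_info("wrist"); return (T@c["hand_eye"],192/np.tan(np.radians(c["vertical_fov"]/2)),c["cx"],c["cy"],True)
A=C(T2);B=C(T1)
l,r,m=[at(A,p,.139) for p in((161.5,167),(365.3,172.5),(292,168.8))]
print(l,r,m,np.linalg.norm(r-l)); u=(r-l)/np.linalg.norm(r-l); mid=(l+r)/2
print("yaw",np.arctan2(u[1],u[0]),"mid",mid,"mark off",(m-mid)@u)
v=np.array([-u[1],u[0],0]); s,c=np.sin(.6109),np.cos(.6109)
Y=v*c-np.array([0,0,s]);Z=v*s+np.array([0,0,c])
P=lambda x,y,z: mid+u*x+Y*y+Z*z
for st in(-.05,-.045,-.04,-.035,-.03,-.025,-.02):
    print(st,"grip top",proj(A,[P(st-.015,.009,.045),P(st+.015,.009,.045),P(st+.015,-.009,.045)]).round(1).tolist(),"saddle",proj(A,[P(st-.02,-.011,.012),P(st+.02,-.011,.012),P(st+.02,.011,.012)]).round(1).tolist())
print("clip")
for n,p,z in[("strip near",(252,196),.11),("strip far",(249,121.5),.11),("strip far?",(249,137),.11),
  ("HL far",(221,155),.193),("HL near",(223,187),.193),("HR far",(275.5,152),.193),("HR near",(276.5,184),.193),("foot",(221,116),.012),("foot",(278,112.5),.012)]: print(n,at(B,p,z))
E
```

```text
[0.426  0.1638 0.139 ] [0.6599 0.122  0.139 ] [0.5732 0.1385 0.139 ] 0.23764308170962822
yaw -0.17714833653202414 mid [0.5429 0.1429 0.139 ] mark off 0.03056431601388193
-0.05 grip top [[201.9, 142.4], [231.8, 142.8], [230.9, 159.4]] saddle [[200.3, 172.8], [237.2, 173.6], [238.1, 154.8]]
-0.045 grip top [[206.9, 142.5], [236.8, 142.9], [236.0, 159.5]] saddle [[204.8, 172.9], [241.9, 173.7], [242.6, 154.9]]
-0.04 grip top [[211.8, 142.5], [241.9, 143.0], [241.2, 159.6]] saddle [[209.4, 173.0], [246.6, 173.8], [247.2, 155.0]]
-0.035 grip top [[216.8, 142.6], [246.9, 143.1], [246.4, 159.7]] saddle [[214.0, 173.1], [251.3, 173.9], [251.8, 155.1]]
-0.03 grip top [[221.8, 142.6], [252.0, 143.2], [251.5, 159.8]] saddle [[218.6, 173.1], [256.0, 174.0], [256.3, 155.2]]
-0.025 grip top [[226.8, 142.7], [257.0, 143.4], [256.7, 160.0]] saddle [[223.3, 173.2], [260.6, 174.1], [260.9, 155.4]]
-0.02 grip top [[231.8, 142.8], [262.1, 143.5], [261.9, 160.1]] saddle [[227.9, 173.3], [265.3, 174.2], [265.5, 155.5]]
clip
strip near [ 0.4809 -0.3223  0.11  ]
strip far [ 0.5672 -0.2889  0.11  ]
strip far? [ 0.5497 -0.2949  0.11  ]
HL far [ 0.5356 -0.2737  0.193 ]
HL near [ 0.5067 -0.2848  0.193 ]
HR far [ 0.5546 -0.3204  0.193 ]
HR near [ 0.5261 -0.3319  0.193 ]
foot [ 0.5547 -0.2468  0.012 ]
foot [ 0.5876 -0.3263  0.012 ]
```

Scaled: 0.041 m is 0.82, -0.029 m is -0.58, 0.026 rad is 0.104.

drive_effector --offsets '[{"pos": [0.38,-0.58,0],"rz": 0.104,"finger_gap": 1},{"pos": [0,0,0.82],"finger_gap": 1},{"pos": [0,0,0.82],"finger_gap": 1},{"pos": [0,0,0.82],"finger_gap": 1},{"pos": [0,0,0.82],"finger_gap": 1},{"finger_gap": 1},{"finger_gap": 0},{"finger_gap": 0},{"finger_gap": 0},{"finger_gap": 0},{"finger_gap": 0},{"finger_gap": 0},{"finger_gap": 0}]' --clamp_n 20

```text
t: 4.75
eef_pos: [0.5068, 0.1683, 0.1591]
tool_rot: [0.001, 0.765, 0.644, 0.001]
contact_force: [-0.9, -0.3, 7.4]
gripper_width: 0.346
grasp_force: 23.9
```

Scaled: -0.002 m is -0.04, 0.012 m is 0.24.

drive_effector --offsets '[{"pos": [0,0,-0.04],"finger_gap": 0},{"pos": [0,0.2,0],"finger_gap": 0},{"pos": [0,0.24,0],"finger_gap": 0},{"pos": [0,0.24,0],"finger_gap": 0},{"pos": [0,0.24,0],"finger_gap": 0},{"pos": [0,0.24,0],"finger_gap": 0},{"pos": [0,0.24,0],"finger_gap": 0},{"finger_gap": 0},{"finger_gap": 0},{"finger_gap": 0}]'

```text
t: 5.75
eef_pos: [0.575, 0.156, 0.1593]
tool_rot: [0.0, 0.765, 0.644, 0.0]
contact_force: [1.9, 2.5, -5.9]
gripper_width: 0.342
grasp_force: 22.8
```

```bash
python3 - <<'E'
from h import *
T=tool(bot.get_obs());u=np.array([.9843,-.1763]);print(T,(T[:2,3]-[.5732,.1385])@u,(T[:2,3]-[.5429,.1429])@u)
E
```

```text
[[ 1.70199020e-01  9.85409378e-01  8.07025274e-04  5.75005755e-01]
 [ 9.85409675e-01 -1.70199171e-01  1.22661165e-04  1.56038896e-01]
 [ 2.58226495e-04  7.74373703e-04 -9.99999667e-01  1.59279653e-01]
 [ 0.00000000e+00  0.00000000e+00  0.00000000e+00  1.00000000e+00]] -0.0013147030811599008 0.029285306918840088
```

drive_effector --offsets '[{"pos": [0,0.02,0],"finger_gap": 0},{"finger_gap": 0},{"finger_gap": 1},{"finger_gap": 1},{"finger_gap": 1},{"finger_gap": 1},{"pos": [0,0,-0.82],"finger_gap": 1},{"pos": [0,0,-0.82],"rz": 0.588,"finger_gap": 1},{"pos": [0,0,-0.82],"rz": 0.588,"finger_gap": 1},{"pos": [0,0,-0.82],"rz": 0.588,"finger_gap": 1},{"rz": 0.588,"finger_gap": 1},{"rz": 0.588,"finger_gap": 1},{"rz": 0.588,"finger_gap": 1},{"rz": 0.588,"finger_gap": 1},{"finger_gap": 1}]'

```text
t: 7.25
eef_pos: [0.5757, 0.1558, 0.3235]
tool_rot: [0.0, 0.983, 0.184, 0.0]
contact_force: [0.3, 0.5, -0.5]
gripper_width: 1.0
grasp_force: 0.0
```

```bash
python3 - <<'E'
from h import *
np.set_printoptions(precision=4,suppress=True)
cv2.imwrite("pics/stop1.png",bot.read_camera("wrist"))
T=tool(bot.get_obs());d=np.array([.5308,-.3027,.32])-T[:3,3];a=.372;print(T,"a",np.arctan2(T[1,0],T[0,0]),d@T[:3,:3])
cv2.imwrite("pics/top1.png",bot.read_camera("top"))
E
```

```text
[[ 0.9309  0.3654  0.0002  0.5757]
 [ 0.3654 -0.9309 -0.0003  0.1559]
 [ 0.0001  0.0004 -1.      0.3234]
 [ 0.      0.      0.      1.    ]] a 0.3740154939805493 [-0.2093  0.4105  0.0036]
```

Scaled: 0.042 m is 0.84, -0.0209 m is -0.418.

drive_effector --offsets '[{"pos": [-0.418,0.82,0],"finger_gap": 1},{"pos": [-0.418,0.82,0],"finger_gap": 1},{"pos": [-0.418,0.82,0],"finger_gap": 1},{"pos": [-0.418,0.82,0],"finger_gap": 1},{"pos": [-0.418,0.82,0],"finger_gap": 1},{"pos": [-0.418,0.82,0],"finger_gap": 1},{"pos": [-0.418,0.82,0],"finger_gap": 1},{"pos": [-0.418,0.82,0],"finger_gap": 1},{"pos": [-0.418,0.82,0],"finger_gap": 1},{"pos": [-0.418,0.82,0],"finger_gap": 1},{"finger_gap": 1},{"pos": [0,0,0.84],"finger_gap": 1},{"pos": [0,0,0.84],"finger_gap": 1},{"pos": [0,0,0.84],"finger_gap": 1},{"pos": [0,0,0.86],"finger_gap": 1},{"finger_gap": 1},{"finger_gap": 1}]' --clamp_n 25

```text
t: 9.05
eef_pos: [0.5297, -0.3017, 0.1548]
tool_rot: [-0.0, 0.983, 0.185, -0.0]
contact_force: [0.5, 0.4, 0.9]
gripper_width: 1.0
grasp_force: 0.0
```

drive_effector --offsets '[{"finger_gap": 0.55},{"finger_gap": 0},{"finger_gap": 0},{"finger_gap": 0},{"finger_gap": 0},{"finger_gap": 0},{"finger_gap": 0},{"finger_gap": 0},{"finger_gap": 0},{"finger_gap": 0}]' --clamp_n 28

```text
t: 10.05
eef_pos: [0.5302, -0.3024, 0.1557]
tool_rot: [0.001, 0.983, 0.184, 0.001]
contact_force: [-0.7, 0.5, 6.0]
gripper_width: 0.369
grasp_force: 29.2
```

Careful with the scale: shifts go in shares of 50 mm and turns go in units of 0.25 rad. That gives: -0.035 m is -0.7, -0.03 m is -0.6, 0.138 rad is 0.552.

drive_effector --offsets '[{"pos": [0,0,-0.2],"finger_gap": 0},{"pos": [0,0,-0.4],"finger_gap": 0},{"pos": [0,0,-0.6],"finger_gap": 0},{"pos": [0,0,-0.7],"finger_gap": 0},{"pos": [0,0,-0.7],"finger_gap": 0},{"pos": [0,0,-0.7],"finger_gap": 0},{"rz": 0.548,"finger_gap": 0},{"rz": 0.548,"finger_gap": 0},{"rz": 0.548,"finger_gap": 0},{"rz": 0.552,"finger_gap": 0},{"finger_gap": 0},{"finger_gap": 0}]' --clamp_n 28

```text
t: 11.25
eef_pos: [0.5294, -0.3018, 0.3195]
tool_rot: [-0.0, 0.996, -0.087, -0.0]
contact_force: [-0.9, 0.1, -1.1]
gripper_width: 0.366
grasp_force: 28.4
```

```bash
python3 - <<'E'
from h import *
np.set_printoptions(precision=4,suppress=True)
cv2.imwrite("pics/wclip.png",bot.read_camera("wrist"));cv2.imwrite("pics/sclip.png",bot.read_camera("scene"))
T=tool(bot.get_obs());d=np.array([.5287,.1414,.25])-T[:3,3];print(T,"a",np.arctan2(T[1,0],T[0,0]),d@T[:3,:3])
s=cv2.imread("pics/stop1.png")
import numpy as np
a=cv2.imread("pics/sclip.png"); w=cv2.imread("pics/wclip.png")
f=lambda i,x,y,W,H:cv2.resize(np.clip(i[y:y+H,x:x+W]*1.4,0,255).astype(np.uint8),(400,300),interpolation=cv2.INTER_CUBIC)
cv2.imwrite("pics/m1.png",np.vstack([np.hstack([cv2.resize(s,(400,300)),f(cv2.imread("pics/top1.png"),165,130,80,60)]),np.hstack([f(w,154,100,200,150),f(a,230,60,140,105)])]))
E
```

```text
[[ 0.9847 -0.1745 -0.0001  0.5294]
 [-0.1745 -0.9847  0.0001 -0.3019]
 [-0.0001 -0.0001 -1.      0.3194]
 [ 0.      0.      0.      1.    ]] a -0.17539305732789526 [-0.0781 -0.4363  0.0694]
```

View pics/m1.png

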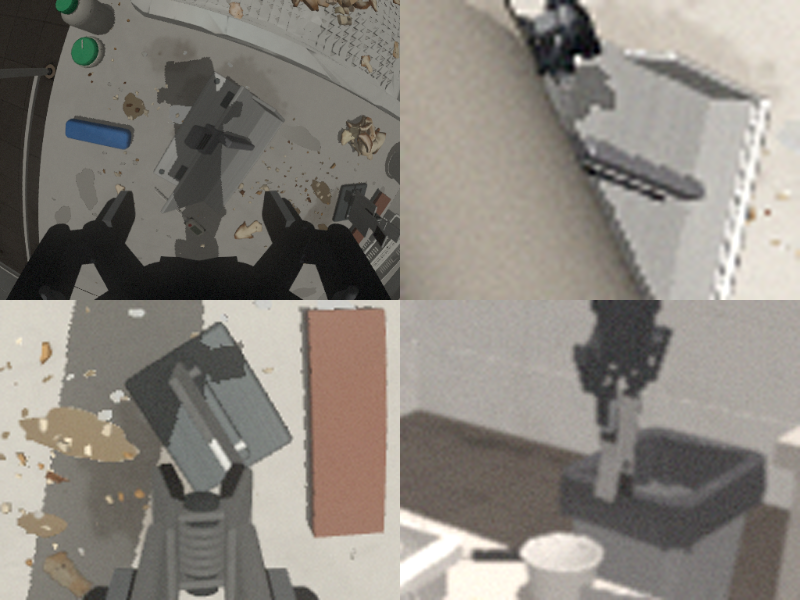

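The clip is held squeezed with its jaws apart, and the mark lies beside the stop's arm, so the stop's middle is on the mark. Now I'll carry the clip over the lip.

Scaled: -0.0436 m is -0.872, 0.03 m is 0.6.

drive_effector --offsets '[{"pos": [-0.156,-0.872,0],"finger_gap": 0},{"pos": [-0.156,-0.872,0],"finger_gap": 0},{"pos": [-0.156,-0.872,0],"finger_gap": 0},{"pos": [-0.156,-0.872,0],"finger_gap": 0},{"pos": [-0.156,-0.872,0],"finger_gap": 0},{"pos": [-0.156,-0.872,0],"finger_gap": 0},{"pos": [-0.156,-0.872,0],"finger_gap": 0},{"pos": [-0.156,-0.872,0],"finger_gap": 0},{"pos": [-0.156,-0.872,0],"finger_gap": 0},{"pos": [-0.156,-0.872,0],"finger_gap": 0},{"finger_gap": 0},{"pos": [0,0,0.6],"finger_gap": 0},{"pos": [0,0,0.6],"finger_gap": 0},{"finger_gap": 0},{"finger_gap": 0}]'

```text
t: 12.85
eef_pos: [0.5301, 0.1405, 0.2597]
tool_rot: [0.0, 0.996, -0.089, -0.0]
contact_force: [-0.1, -0.1, -0.0]
gripper_width: 0.366
grasp_force: 28.4
```

```bash
python3 - <<'E'
from h import *
np.set_printoptions(precision=4,suppress=True)
T=tool(bot.get_obs());d=np.array([.5287,.1414,.216])-T[:3,3];print(T,d@T[:3,:3])
w=bot.read_camera("wrist");s=bot.read_camera("scene")
cv2.imwrite("pics/w3.png",w);cv2.imwrite("pics/s3.png",s)
C=cam("wrist",bot.get_obs()); p=T[:3,3]
for y in(-.011,.011,-.022,.022):
  for x in(.016,): print(y,proj(C,(T@np.array([x,y,.0307+.047,1]))[:3]))
print("lip x -.0137+-.016, stop left",[proj(C,[.5429+.9843*x,.1429-.1763*x,.139]).round(1).tolist() for x in(-.03,-.0137,.0023,.01)])
E
```

```text
[[ 0.9842 -0.1768 -0.0007  0.5301]
 [-0.1768 -0.9842 -0.0002  0.1405]
 [-0.0006  0.0003 -1.      0.2597]
 [ 0.      0.      0.      1.    ]] [-0.0015 -0.0006  0.0437]
-0.011 [[240.1492 181.1671]]
0.011 [[268.6236 181.1611]]
-0.022 [[225.9751 181.1952]]
0.022 [[282.794  181.1831]]
lip x -.0137+-.016, stop left [[[249.5, 203.6]], [[249.4, 187.0]], [[249.3, 170.2]], [[249.2, 162.0]]]
```

drive_effector --offsets '[{"pos": [0,0,0.44],"finger_gap": 0},{"pos": [0,0,0.44],"finger_gap": 0},{"pos": [0,0,0.1],"finger_gap": 0},{"pos": [0,0,0.08],"finger_gap": 0},{"finger_gap": 0},{"finger_gap": 0}]'

```text
t: 13.55
eef_pos: [0.5308, 0.1412, 0.2075]
tool_rot: [-0.0, 0.996, -0.089, 0.001]
contact_force: [-0.2, -0.3, -1.2]
gripper_width: 0.369
grasp_force: 28.4
```

drive_effector --offsets '[{"pos": [0,-0.02,0],"finger_gap": 0},{"pos": [0,-0.02,0],"finger_gap": 0},{"finger_gap": 0}]'

```text
t: 13.85
eef_pos: [0.5307, 0.1429, 0.2068]
tool_rot: [0.0, 0.996, -0.089, 0.0]
contact_force: [0.3, -1.6, -0.0]
gripper_width: 0.364
grasp_force: 28.6
```

drive_effector --offsets '[{"pos": [0,-0.02,0],"finger_gap": 0},{"finger_gap": 0}]'

```text
t: 14.05
eef_pos: [0.5308, 0.1432, 0.2066]
tool_rot: [0.001, 0.996, -0.089, 0.0]
contact_force: [-0.1, -2.7, 3.2]
gripper_width: 0.367
grasp_force: 29.0
```

Scaled: 0.003 m is 0.06.

drive_effector --offsets '[{"pos": [0,0.06,0],"finger_gap": 0},{"pos": [0,0.06,0],"finger_gap": 0},{"finger_gap": 0},{"finger_gap": 0}]'

```text
t: 14.45
eef_pos: [0.5298, 0.1402, 0.2064]
tool_rot: [-0.002, 0.996, -0.088, 0.001]
contact_force: [0.8, 5.4, -1.8]
gripper_width: 0.368
grasp_force: 28.2
```

drive_effector --offsets '[{"pos": [0,0.02,0],"finger_gap": 0},{"finger_gap": 0}]'

```text
t: 14.65
eef_pos: [0.5297, 0.14, 0.2065]
tool_rot: [-0.002, 0.996, -0.088, 0.001]
contact_force: [2.9, 7.7, -2.3]
gripper_width: 0.365
grasp_force: 28.2
```

drive_effector --offsets '[{"pos": [0,0.02,0],"finger_gap": 0},{"finger_gap": 0}]'

```text
t: 14.85
eef_pos: [0.5296, 0.1397, 0.2066]
tool_rot: [-0.003, 0.996, -0.088, 0.001]
contact_force: [1.9, 8.5, -4.1]
gripper_width: 0.367
grasp_force: 28.4
```

drive_effector --offsets '[{"pos": [0,0.02,0],"finger_gap": 0},{"finger_gap": 0}]'

```text
t: 15.05
eef_pos: [0.5295, 0.1393, 0.2067]
tool_rot: [-0.003, 0.996, -0.088, 0.001]
contact_force: [2.5, 9.3, -3.9]
gripper_width: 0.367
grasp_force: 28.6
```

drive_effector --offsets '[{"pos": [0,-0.126,0],"finger_gap": 0},{"finger_gap": 0},{"finger_gap": 0}]'

```text
t: 15.35
eef_pos: [0.5298, 0.1409, 0.206]
tool_rot: [0.0, 0.996, -0.089, -0.0]
contact_force: [-0.9, 0.8, -1.2]
gripper_width: 0.361
grasp_force: 28.6
```

drive_effector --offsets '[{"pos": [0,-0.042,0.02],"finger_gap": 0.40},{"pos": [0,-0.042,0.02],"finger_gap": 0.44},{"finger_gap": 0.44}]'

```text
t: 15.65
eef_pos: [0.531, 0.146, 0.2044]
tool_rot: [-0.0, 0.996, -0.089, 0.0]
contact_force: [0.6, 1.7, 0.2]
gripper_width: 0.44
grasp_force: 1.6
```

```bash
python3 - <<'E'
from h import *
cv2.imwrite("pics/w4.png",bot.read_camera("wrist"));cv2.imwrite("pics/s4.png",bot.read_camera("scene"))
E
```

drive_effector --offsets '[{"pos": [0,-0.05,0.02],"finger_gap": 0.48},{"pos": [0,-0.05,0.02],"finger_gap": 0.53},{"pos": [0,-0.05,0.02],"finger_gap": 0.58},{"finger_gap": 0.58}]'

```text
t: 16.15
eef_pos: [0.5321, 0.1533, 0.2011]
tool_rot: [-0.0, 0.996, -0.089, -0.0]
contact_force: [1.3, 1.7, 0.4]
gripper_width: 0.584
grasp_force: 1.0
```

```bash
python3 - <<'E'
from h import *
a=bot.read_camera("wrist");b=bot.read_camera("scene")
cv2.imwrite("pics/w5.png",a);cv2.imwrite("pics/s5.png",b)
f=lambda i,x,y,W,H:cv2.resize(np.clip(i[y:y+H,x:x+W]*1.4,0,255).astype(np.uint8),(400,300),interpolation=cv2.INTER_CUBIC)
w,s=cv2.imread("pics/w4.png"),cv2.imread("pics/s4.png")
cv2.imwrite("pics/m2.png",np.vstack([np.hstack([f(w,174,110,160,120),f(s,160,150,100,75)]),np.hstack([f(a,174,110,160,120),f(b,160,150,100,75)])]))
E
```

```text
(no output)
```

View pics/m2.png

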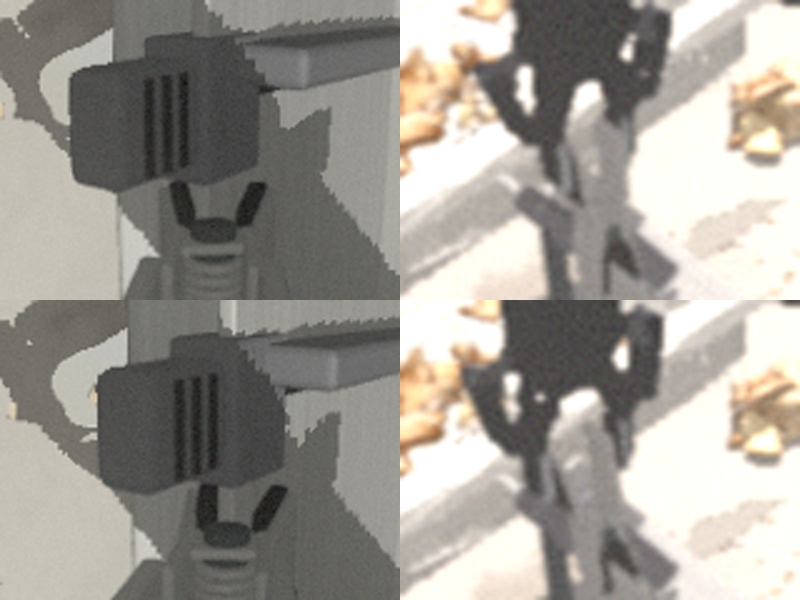

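The clip is tilting over towards the plate's lean as its spring closes. I'll keep following it towards +v with the trailing finger.

Scaled: -0.004 m is -0.08.

drive_effector --offsets '[{"pos": [0,-0.08,0],"finger_gap": 0.61},{"pos": [0,-0.08,0],"finger_gap": 0.64},{"pos": [0,-0.08,0],"finger_gap": 0.67},{"finger_gap": 0.67}]'

```text
t: 16.65
eef_pos: [0.5343, 0.1655, 0.2013]
tool_rot: [-0.0, 0.996, -0.088, 0.0]
contact_force: [-0.5, 1.5, 1.1]
gripper_width: 0.67
grasp_force: 1.0
```

```bash
python3 - <<'E'
from h import *
cv2.imwrite("pics/w6.png",bot.read_camera("wrist"));cv2.imwrite("pics/s6.png",bot.read_camera("scene"))
E
```

drive_effector --offsets '[{"pos": [0,-0.08,0],"finger_gap": 0.70},{"pos": [0,-0.08,0],"finger_gap": 0.73},{"pos": [0,-0.08,0],"finger_gap": 0.76},{"finger_gap": 0.76}]'

```text
t: 17.15
eef_pos: [0.5364, 0.1773, 0.2013]
tool_rot: [-0.0, 0.996, -0.089, 0.0]
contact_force: [0.5, 1.9, 0.4]
gripper_width: 0.763
grasp_force: 1.1
```

drive_effector --offsets '[{"pos": [0,-0.08,0],"finger_gap": 0.78},{"pos": [0,-0.08,0],"finger_gap": 0.8},{"pos": [0,-0.08,0],"finger_gap": 0.82},{"finger_gap": 0.82}]'

```text
t: 17.55
eef_pos: [0.5386, 0.1887, 0.2013]
tool_rot: [0.0, 0.996, -0.089, 0.0]
contact_force: [0.1, -0.1, 0.1]
gripper_width: 0.818
grasp_force: 0.0
```

drive_effector --offsets '[{"pos": [0,-0.06,0],"finger_gap": 0.82},{"pos": [0,-0.04,0],"finger_gap": 0.82},{"finger_gap": 0.82}]'

```text
t: 17.85
eef_pos: [0.5395, 0.1934, 0.2013]
tool_rot: [-0.0, 0.996, -0.089, 0.0]
contact_force: [-0.8, 0.6, 0.1]
gripper_width: 0.821
grasp_force: 0.0
```

drive_effector --offsets '[{"pos": [0,-0.06,0],"finger_gap": 0.82},{"finger_gap": 0.82}]'

```text
t: 18.05
eef_pos: [0.54, 0.1965, 0.2014]
tool_rot: [-0.0, 0.996, -0.089, 0.0]
contact_force: [0.7, 0.6, -0.4]
gripper_width: 0.821
grasp_force: 0.0
```

drive_effector --offsets '[{"pos": [0,-0.06,0],"finger_gap": 0.82},{"finger_gap": 0.82}]'

```text
t: 18.25
eef_pos: [0.5405, 0.1995, 0.2014]
tool_rot: [-0.0, 0.996, -0.089, 0.0]
contact_force: [0.1, -0.1, 0.5]
gripper_width: 0.815
grasp_force: 0.0
```

```bash
python3 - <<'E'
from h import *
cv2.imwrite("pics/w7.png",bot.read_camera("wrist"));cv2.imwrite("pics/s7.png",bot.read_camera("scene"))
E
```

```text
(no output)
```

Scaled: -0.01 m is -0.2.

drive_effector --offsets '[{"pos": [0,0,-0.2],"finger_gap": 0.82},{"pos": [0,0,-0.2],"finger_gap": 0.82},{"finger_gap": 0.82}]'

```text
t: 18.65
eef_pos: [0.5416, 0.1995, 0.2236]
tool_rot: [-0.001, 0.996, -0.089, 0.002]
contact_force: [0.4, 0.5, 0.0]
gripper_width: 0.824
grasp_force: 0.0
```

drive_effector --offsets '[{"pos": [0,0,-0.6],"finger_gap": 1},{"pos": [0,0,-0.6],"finger_gap": 1},{"pos": [0,0,-0.6],"finger_gap": 1},{"pos": [0,0.8,0],"finger_gap": 1},{"finger_gap": 1},{"finger_gap": 1}]'

```text
t: 19.25
eef_pos: [0.5334, 0.1585, 0.3116]
tool_rot: [0.0, 0.996, -0.09, 0.0]
contact_force: [-0.2, 0.5, -0.1]
gripper_width: 1.0
grasp_force: 0.0
```

```bash
python3 - <<'E'
from h import *
np.set_printoptions(precision=1,suppress=True)
o=bot.get_obs();a=bot.read_camera("wrist");b=bot.read_camera("scene");t=bot.read_camera("top")
cv2.imwrite("pics/w8.png",a);cv2.imwrite("pics/s8.png",b);cv2.imwrite("pics/t8.png",t);np.save("o8.npy",tool(o))
# predicted features, clip home on plate: pivot at plate (x,0,p)
u=np.array([.9843,-.1763,0]);v=np.array([.1763,.9843,0]);k=np.array([0,0,1.]);s,c=np.sin(.6109),np.cos(.6109)
Y=v*c-k*s;Z=v*s+k*c;mid=np.array([.5429,.1429,.139])
for n in("wrist","scene"):
  C=cam(n,o)
  for p in(.014,.022):
    P=lambda x,y,z: mid+u*(-.0125+x)+Y*y+Z*(p+z)
    print(n,p,"L top",proj(C,[P(-.016,-.028,.07),P(.016,-.028,.07)]).tolist(),"R top",proj(C,[P(-.016,.028,.07),P(.016,.028,.07)]).tolist(),"pivot",proj(C,[P(.016,0,0)]).tolist(),"tip",proj(C,[P(.016,0,-.047)]).tolist())
C=cam("scene");print("lip",proj(C,[mid-u*.12,mid+u*.12]).tolist())
E
```

```text
wrist 0.014 L top [[239.47236570197464, 214.79915717948418], [238.73550215030508, 177.60886172049038]] R top [[192.77663554113323, 202.00476057376406], [190.62814862465524, 169.0761305263607]] pivot [[258.71326292883333, 159.5435459645299]] tip [[281.23313566147635, 153.11451684720095]]
wrist 0.022 L top [[233.48594580064824, 217.80795871132543], [232.4581618187293, 179.78488877418593]] R top [[186.64342802716104, 204.34503803716777], [184.2146846079043, 170.8160145968365]] pivot [[254.30951532567067, 160.81582680471968]] tip [[277.76521341508504, 154.0961389445401]]
scene 0.014 L top [[201.83250554504042, 193.90661507729894], [195.07747115155902, 188.69193969924967]] R top [[187.48205206923055, 211.37317140002426], [181.01178414770223, 205.71583451398877]] pivot [[203.50850226048266, 209.19712763596914]] tip [[212.9479254075513, 216.5484294352538]]
scene 0.022 L top [[200.00890017674834, 192.39000787804434], [193.25068715085928, 187.175403737811]] R top [[185.54535383288214, 209.96667916543672], [179.07645825429373, 204.30383891636174]] pivot [[201.83131320147908, 207.89095428669805]] tip [[211.38938526410212, 215.33465834116384]]
lip [[233.47144409575043, 233.62218910372377], [184.6863097743269, 193.66463327831434]]
```

```bash
python3 - <<'E'
import cv2,numpy as np
def crop(i,x,y,w,h,s,g):
    c=cv2.resize(i[y:y+h,x:x+w],None,fx=s,fy=s,interpolation=cv2.INTER_CUBIC); c=np.clip(c.astype(float)*g,0,255).astype(np.uint8)
    for k in range(0,w,10): cv2.putText(c,str(x+k),(int(k*s),8),0,.28,(0,0,255),1); cv2.line(c,(int(k*s),10),(int(k*s),13),(0,0,255),1)
    for k in range(0,h,10): cv2.putText(c,str(y+k),(0,int(k*s)+3),0,.28,(0,200,255),1)
    return c
a=crop(cv2.imread("pics/w8.png"),165,120,133,150,4,1.6)   # 532x600
b=crop(cv2.imread("pics/s8.png"),160,160,67,75,4,1.2)      # 268x300
c=crop(cv2.imread("pics/t8.png"),165,140,67,75,4,1.2)
cv2.imwrite("pics/m3.png",np.hstack([a,np.vstack([b,c])]))
E
```

```text
(no output)
```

View pics/m3.png

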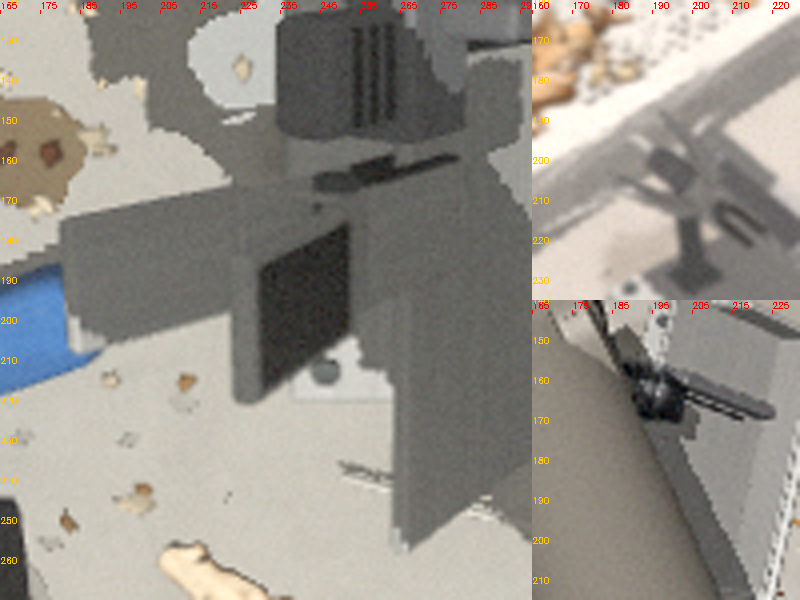

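The clip is now shut on the lip beside the stop, aligned with the plate. From the handle tops (L about (230,219), R about (182,207)) the edge is about 26 mm below the pivot, which is too shallow. I'll squeeze lightly in this tilted pose and push it about 11 mm further down along the plate.

Scaled: 0.04 m is 0.8, -0.0325 m is -0.65.

drive_effector --offsets '[{"pos": [0,-0.65,0],"finger_gap": 1},{"pos": [0,0,0.8],"finger_gap": 1},{"pos": [0,0,0.8],"finger_gap": 1},{"pos": [0,0,0.6],"finger_gap": 1},{"pos": [0,0,0.312],"finger_gap": 1},{"finger_gap": 1},{"finger_gap": 0.86},{"finger_gap": 0.82}]' --clamp_n 28

```text
t: 20.2
eef_pos: [0.54, 0.1925, 0.187]
tool_rot: [-0.001, 0.996, -0.089, 0.001]
contact_force: [0.7, -0.1, -0.2]
gripper_width: 0.82
grasp_force: 0.0
```

drive_effector --offsets '[{"finger_gap": 0.78},{"finger_gap": 0.78}]'

```text
t: 20.4
eef_pos: [0.5398, 0.1921, 0.1868]
tool_rot: [-0.001, 0.996, -0.089, 0.001]
contact_force: [0.6, 0.5, 0.8]
gripper_width: 0.778
grasp_force: 0.4
```

drive_effector --offsets '[{"finger_gap": 0.75},{"finger_gap": 0.75}]'

```text
t: 20.6
eef_pos: [0.5391, 0.1915, 0.1858]
tool_rot: [0.0, 0.996, -0.089, 0.0]
contact_force: [0.7, 0.4, -1.7]
gripper_width: 0.753
grasp_force: 11.9
```

drive_effector --offsets '[{"finger_gap": 0.72},{"finger_gap": 0.72}]'

```text
t: 20.8
eef_pos: [0.5391, 0.1914, 0.1856]
tool_rot: [0.0, 0.996, -0.089, -0.0]
contact_force: [0.5, 0.2, -0.3]
gripper_width: 0.718
grasp_force: 11.5
```

drive_effector --offsets '[{"finger_gap": 0.68},{"finger_gap": 0.68}]'

```text
t: 21.0
eef_pos: [0.5391, 0.1915, 0.1856]
tool_rot: [0.0, 0.996, -0.089, -0.0]
contact_force: [-0.5, 0.2, -0.4]
gripper_width: 0.684
grasp_force: 11.5
```

drive_effector --offsets '[{"pos": [0,0.024,0.032],"finger_gap": 0.68},{"pos": [0,0.024,0.032],"finger_gap": 0.68},{"finger_gap": 0.68}]'

```text
t: 21.3
eef_pos: [0.5386, 0.1888, 0.1822]
tool_rot: [0.0, 0.996, -0.089, -0.0]
contact_force: [0.2, -1.5, -0.1]
gripper_width: 0.683
grasp_force: 11.2
```

drive_effector --offsets '[{"pos": [0,0.024,0.032],"finger_gap": 0.68},{"pos": [0,0.024,0.032],"finger_gap": 0.68},{"finger_gap": 0.68}]'

```text
t: 21.6
eef_pos: [0.5382, 0.1865, 0.179]
tool_rot: [0.0, 0.996, -0.089, -0.0]
contact_force: [0.2, -1.5, -1.0]
gripper_width: 0.679
grasp_force: 11.0
```

drive_effector --offsets '[{"pos": [0,0.024,0.032],"finger_gap": 0.68},{"pos": [0,0.012,0.016],"finger_gap": 0.68},{"finger_gap": 0.68}]'

```text
t: 21.9
eef_pos: [0.5379, 0.1849, 0.1767]
tool_rot: [0.0, 0.996, -0.089, -0.0]
contact_force: [-1.0, -2.1, -0.4]
gripper_width: 0.679
grasp_force: 11.1
```

drive_effector --offsets '[{"pos": [0,0.024,0.032],"finger_gap": 0.68},{"finger_gap": 0.68},{"finger_gap": 0.71},{"finger_gap": 0.74},{"finger_gap": 0.77},{"finger_gap": 0.8},{"finger_gap": 0.86},{"finger_gap": 1},{"finger_gap": 1}]'

```text
t: 22.8
eef_pos: [0.5378, 0.1846, 0.1754]
tool_rot: [-0.0, 0.996, -0.089, 0.0]
contact_force: [0.6, 0.6, -0.6]
gripper_width: 0.999
grasp_force: 0.0
```

drive_effector --offsets '[{"pos": [0,0,-0.4],"finger_gap": 1},{"pos": [0,0,-0.8],"finger_gap": 1},{"pos": [0,0,-0.8],"finger_gap": 1},{"pos": [0,0,-0.732],"finger_gap": 1},{"pos": [0,0.52,0],"finger_gap": 1},{"finger_gap": 1},{"finger_gap": 1}]'

```text
t: 23.5
eef_pos: [0.5331, 0.1581, 0.3118]
tool_rot: [-0.0, 0.996, -0.09, 0.0]
contact_force: [-0.6, 0.1, -0.6]
gripper_width: 1.001
grasp_force: 0.0
```

```bash
python3 - <<'E'
from h import *
np.set_printoptions(precision=4,suppress=True)
o=bot.get_obs();a=bot.read_camera("wrist");b=bot.read_camera("scene")
cv2.imwrite("pics/w9.png",a);cv2.imwrite("pics/s9.png",b);np.save("o9.npy",tool(o))
T8=np.load("o8.npy");T9=tool(o);print(T8[:3,3],T9[:3,3])
def C(T):
    c=bot.camera_info("wrist"); return (T@c["hand_eye"],192/np.tan(np.radians(c["vertical_fov"]/2)),c["cx"],c["cy"],True)
u=np.array([.9843,-.1763,0]);v=np.array([.1763,.9843,0]);k=np.array([0,0,1.]);s,c=np.sin(.6109),np.cos(.6109)
Y=v*c-k*s;Z=v*s+k*c;mid=np.array([.5429,.1429,.139])
for n,T in(("w8",T8),("w9",T9)):
  for p in(.012,.016,.020,.026):
    P=lambda x,y,z: mid+u*(-.0125+x)+Y*y+Z*(p+z)
    print(n,p,proj(C(T),[P(-.016,-.028,.07),P(.016,-.028,.07),P(-.016,.028,.07),P(.016,.028,.07),P(.016,0,0)]).round(1).tolist())
w8=cv2.imread("pics/w8.png")
for n,(x0,y0,x1,y1) in dict(Lhandle=(220,172,255,223),Rhandle=(176,165,222,210),stop=(233,122,283,154)).items():
    r=cv2.matchTemplate(a,w8[y0:y1,x0:x1],cv2.TM_CCOEFF_NORMED);_,m,_,l=cv2.minMaxLoc(r);print(n,"shift",l[0]-x0,l[1]-y0,"score",round(m,2))
E
```

```text
[0.5334 0.1585 0.3116] [0.5331 0.1581 0.3118]
w8 0.012 [[240.9, 214.1], [240.3, 177.1], [194.3, 201.4], [192.2, 168.7], [259.8, 159.2]]
w8 0.016 [[238.0, 215.5], [237.2, 178.1], [191.3, 202.6], [189.0, 169.5], [257.6, 159.9]]
w8 0.02 [[235.0, 217.0], [234.1, 179.2], [188.2, 203.8], [185.8, 170.4], [255.4, 160.5]]
w8 0.026 [[230.4, 219.4], [229.2, 180.9], [183.5, 205.5], [180.9, 171.7], [252.0, 161.5]]
w9 0.012 [[240.4, 213.5], [239.7, 176.6], [193.8, 200.9], [191.8, 168.1], [259.4, 158.8]]
w9 0.016 [[237.4, 215.0], [236.7, 177.6], [190.8, 202.0], [188.6, 169.0], [257.2, 159.4]]
w9 0.02 [[234.4, 216.5], [233.5, 178.7], [187.7, 203.2], [185.4, 169.8], [255.0, 160.1]]
w9 0.026 [[229.8, 218.8], [228.7, 180.4], [183.0, 205.0], [180.5, 171.1], [251.6, 161.0]]
Lhandle shift 13 -5 score 0.84
Rhandle shift 11 -4 score 0.72
stop shift 0 -1 score 0.94
```

```bash
python3 -c "
from station import bot
print(bot.hand_in())"
```

```text
the job is handed in; nothing more can be done
None
```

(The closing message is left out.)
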